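# Hold the hidden spring bolt of the counter bin

## Task

The lever spring of the counter bin has gone slack and I want to lock it at its proper tension. Press the bin's front lever all the way down to its stop so that the lid tips open and stays open, then reach down into the gap behind the bracket on the bin's right-hand side, grip the hidden brass bolt head, turn it until its red pointer lines up with the red mark on the bracket, and keep gripping it there so the spring cannot turn it back while I do up the lock nut outside: finish while still holding it. Leave the other things on the counter where they are.

Things in the scene. Friction and masses are not known exactly. Their poses are not given: they have to be found in the camera images.
- waste_bin: Brushed steel counter-top bin, fixed, 185 (x, from -0.105 to 0.080) x 190 (y) mm, rim 90 mm high, walls 4 mm. Origin on the counter; x points from its front (lever side, towards the robot) to its rear (lid hinge), y to its left, z up. All points below 'in the bin' are in this frame. The lid covers all of it, top at 0.102 when shut. The lock nut outside the right-hand wall is not handled.
- gap (a point): Mouth of the gap in which the bolt head hides, at rim height above the head: (-0.040, -0.071, 0.090) in the bin. Between the right-hand wall (inner face y=-0.091) and the bracket (face y=-0.051) it is 40 mm wide; along x it runs from the front wall (x=-0.101) to the rear wall (x=0.076), floor at z=0.008. Open from above once the lid is up.
- mark (a point): Red mark on the rim of the bracket's ear, at (-0.046, -0.048, 0.090) in the bin. The bracket is a dark upright plate 4 mm thick, 34 mm wide in x, between the gap and the lever's shaft; its round ear has 17 mm radius about the bolt's axis (top z=0.091). The mark stands 0.35 rad from the vertical about that axis, towards the bin's front.
- lever_pad (a point): Middle of the top of the ribbed black pad, 40 (x) x 90 (y) mm, of the lever at the bin's front; with the lever up at (-0.180, 0, 0.062) in the bin. Pressed, it goes down about 34 mm and 7 mm towards the bin, in an arc about the lever's shaft, which is parallel to the bin's y axis through x=-0.040, z=0.074.
- bin_lever (a joint): Lever angle: 0 up, grows as the pad is pressed, 0.25 at its stop. Takes 6 to 9 N on the pad at first, less further down. A rod opens the lid with it (lid angle = 7.2 x lever angle); pressed to the stop, the lid has tipped past upright and stays open, with the lever down, when let go.
- bin_lid (a joint): Lid angle about its hinge along the rear rim (x=0.075, z=0.095 in the bin): 0 shut, 1.80 fully open, leaning back past upright and then reaching 0.28 m above the counter. Its front edge, 73 mm behind the middle of the lever pad when shut, swings straight up at first: keep the hand clear of it.
- bolt_head (a point): Centre of the brass hexagon head, 22 mm across flats, 18 mm long, in the gap at (-0.040, -0.070, 0.074) in the bin, 16 mm below the rim; its axis is parallel to the bin's y. At bolt angle 0 two flats are upright and face the bin's -x and +x: fingers pointing down and closing along the bin's x grip these. A red pointer 21 mm long stands on the bolt next to the bracket, straight up at angle 0.
- spring_bolt (a joint): Bolt angle: within 0.04 of 0 when slack; grows as the top of the head turns towards the bin's front (-x), as when a hand gripping it from above leans its wrist towards the bin's front. The pointer is on the red mark at 0.35 rad. It can go on to 0.90. A spring turns it back when let go, 0.4 Nm per rad (0.14 Nm at the mark).
- sachet_caddy: black caddy of sugar sachets, 60x120x76 mm; origin under its centre; bystander, to be left alone
- sign_cookie: small black chalk tag on a foot, 36x77x74 mm; origin under its centre; bystander, to be left alone
- tape_roll: roll of pale tape lying flat, 103 mm across, 25 mm high; origin under its centre; bystander, to be left alone

How it is judged:
By the outcome, as a careful person would: the job done as asked, in the order asked, and still so for the second after the job is handed in, while the arm keeps its last pose, push and grip.
It also fails if it takes over 43 s, if anything falls off the work surface, if the arm or the gripper's body presses on something with over 40 N, if the wrist force passes 120 N, or if a joint passes its speed limit or range.

## Robot

A 7-joint arm with a two-finger parallel gripper is mounted at the origin on a cart in front of the work surface, level with it; the furniture and walls round the work are solid. World frame = base frame: x ahead of the robot, y to its left, z up, the work surface at z = 0. Lengths are in m, angles in rad, forces in N, time in s.
With the tool pointing down it reaches from about 0.4 to 0.85 m from the base axis. Payload 4.5 kg.
Tool frame: the origin (TCP) lies between the finger pads, 19 mm behind the fingertips; this is the grasp point; z points along the fingers, y is the line along which they close (so a half turn about z gives the same grasp; the last joint's range is limited). The gripper opens to 85 mm and grips with 20 to 120 N. Pads are 22 mm wide; open, the fingers measure 114 mm over their backs; the gripper's body (76 mm by 85 mm) begins 54 mm behind the grasp point. The pads swing forward as they close: fully open they stand 13 mm farther back than shut.
Start: joints at [1.273, 0.689, -0.195, 1.565, 0.157, 0.902, -0.215], TCP at [0.204, -0.591, 0.25] pointing down, gripper open.
Joint ranges: [-3.01, 3.01], [-0.46, 2.08], [-1.47, 1.51], [0.13, 2.56], [-1, 4.14], [0.04, 2.09], [-2.66, 2.66]. Speed limits (rad/s): [2.57, 2.57, 3.14, 3.14, 3.14, 3.14, 3.14].

## Interface

Orientations are given as a unit quaternion [w, x, y, z].
In Python, from cell import manip gives the robot as it stands. The module is installed in compiled form; this text tells all that it offers.
- The arm moves only by the shell command python3 -m inch 'ROWS'. ROWS is JSON, a list that holds one entry, the list of rows, each a list of 7 numbers: the turn, a rotation vector about the tool's x, y, z in degrees, then the shift along the tool's x, y, z in m, then the opening, from 0 (shut) to 1 (fully open). A call has 1 to 12 rows; each row is the pose to reach, as a shift and turn from the pose commanded when the call began, along the tool's axes at that moment; what a row does not reach only later rows make up. A row lasts 1/10 s, in which the tool goes at most 50 mm and 8.59 degrees, less where a joint would pass 70% of its speed; a pose out of reach is approached as far as the arm can. A call with a gripper value outside its range is refused whole. The fingers move at their own pace and stop on an object; the grip force is fixed at half the most. Time passes only in rows, so rows that repeat a pose let the fingers close. It gives the time, the measured TCP pose, the force, the opening and the grip force at its end, in the units of the state.
- manip.get_obs(): the state, without advancing time (a new reading comes with each control period).
- manip.read_camera(name): name is "side" or "top"; returns a dict with "color" (384x512x3 uint8, red, green, blue), "z_map" (384x512 float32, m along the optical axis (not along the pixel's ray), 0 where there is no reading), "fx", "fy", "cx", "cy" (pixels), "distortion" ([k1, k2, p1, p2, k3] as OpenCV has them; the pictures are not rectified), "R" (3x3) and "t" (3): a world point X has camera coordinates R X + t. Camera axes: x right, y down, z forward; pixel columns grow to the right and rows downward; lengths in m; the calibration is good to about 2 mm. A picture is of the moment at which its call begins.
- manip.finish_job(): hands the job in; it is judged then, once.
Trained networks look in a picture, given as the dict that the camera call returned (one of the last four; its "shot" number tells which), for a name from the list of things; names that differ only in an ending like _2 or _b are one class to them, and where a whole thing is asked for, a point or a joint stands for the part that bears it (a point fixed in the world has none). Each returns a list of dicts, best first, with "score" (0 to 1); they miss things now and then, are a little off and sometimes report something else, mostly with a low value. They report only what shows in the picture. A call takes as long as a camera call.
- manip.silhouettes(picture, label): "pixels" (384x512 bool, what is visible of it) and "centre" ([column, row] in pixels, amid what is visible of it).
- manip.tip_of(picture, label): "centre" ([column, row] in pixels: a listed point, or the origin of a listed thing).
The state is a dict: "t": time; "qpos": joint angles; "qd": joint speeds; "tau": joint torques, N m; "position": TCP position; "eef_rot": TCP orientation; "wrist_force": force on the tool from outside, world axes, zero at the start; "torque": the same for the moment, N m; "grip_width": opening from 0.0 (shut) to 1.0 (fully open); "gripper_force": force on a finger pad.
Only numpy, scipy, OpenCV 4.12 (cv2) and the standard library are available. Lean on these libraries where they do the work, as an engineer would, in place of code of your own. Each camera call takes 0.05 s, during which the arm holds its last target. There are 200 camera calls.

## Working session

There is one attempt and no reset: what is moved stays moved. The work goes in short steps, Python scripts to look and compute and a shell command to move; the robot and the scene stay as the last step left them, time stands still between calls to the robot, and variables do not carry over. Pictures are saved under pics/ and viewed, at most 10 in all, crops included, and the job is handed in when it is done.

```bash
mkdir -p pics; cat > h.py <<'E'
import numpy as np, cv2
from cell import manip
from scipy.spatial.transform import Rotation as R
def px2w(p,uv,z=None):
    K=np.array([[p['fx'],0,p['cx']],[0,p['fy'],p['cy']],[0,0,1.]])
    n=cv2.undistortPoints(np.array([[uv]],float),K,np.array(p['distortion'],float)).ravel()
    Rm=np.array(p['R']);t=np.array(p['t']);d=Rm.T@np.array([n[0],n[1],1.]);c=-Rm.T@t
    if z is not None: return c+d*(z-c[2])/d[2]
    u,v=int(round(uv[0])),int(round(uv[1]));w=p['z_map'][max(v-1,0):v+2,max(u-1,0):u+2];w=w[w>0]
    return c+d*np.median(w) if w.size else None
def cloud(p,mask):
    v,u=np.nonzero(mask&(p['z_map']>0))
    K=np.array([[p['fx'],0,p['cx']],[0,p['fy'],p['cy']],[0,0,1.]])
    n=cv2.undistortPoints(np.stack([u,v],1).astype(float)[:,None],K,np.array(p['distortion'],float))[:,0]
    z=p['z_map'][v,u];X=np.c_[n*z[:,None],z]
    return (X-np.array(p['t']))@np.array(p['R'])
def w2px(p,X):
    K=np.array([[p['fx'],0,p['cx']],[0,p['fy'],p['cy']],[0,0,1.]])
    r,_=cv2.Rodrigues(np.array(p['R'],float));return cv2.projectPoints(np.atleast_2d(X).astype(float),r,np.array(p['t'],float),K,np.array(p['distortion'],float))[0][:,0]
E
python3 - <<'E'
from h import *
np.set_printoptions(precision=4,suppress=True)
o=manip.get_obs();print(o['position'],o['eef_rot'],o['grip_width'],o['t'])
ims=[]
for c in('top','side'):
    p=manip.read_camera(c);ims.append(p['color'][...,::-1])
    print(c,'cam',-np.array(p['R']).T@p['t'])
    for l in('waste_bin','lever_pad','gap','mark','sachet_caddy','sign_cookie','tape_roll'):
        for d in manip.tip_of(p,l)[:2]:print(l,'tip',d['score'],d['centre'],px2w(p,d['centre']),px2w(p,d['centre'],{'waste_bin':0,'lever_pad':.062}.get(l,.0)))
    for l in('waste_bin','bin_lid','lever_pad','sachet_caddy','sign_cookie','tape_roll'):
        for d in manip.silhouettes(p,l)[:1]:
            X=cloud(p,d['pixels']);print(l,'sil',d['score'],d['centre'],np.percentile(X,[3,97],axis=0).ravel())
            if l in('waste_bin','bin_lid'):
                Y=X[X[:,2]>.092]
                if len(Y)>50:print('   rect',cv2.minAreaRect((Y[:,:2]*1000).astype(np.float32)))
cv2.imwrite('pics/a.png',cv2.resize(np.vstack(ims),(448,672))[:600] if 0 else np.hstack([cv2.resize(i,(400,300)) for i in ims]))
cv2.imwrite('pics/top.png',ims[0]);cv2.imwrite('pics/side.png',ims[1])
E
```

```text
[ 0.2033 -0.5903  0.2492] [-0.0009  0.9863  0.1652 -0.0002] 0.9999608249003566 0.0
top cam [0.4236 0.1208 1.4073]
waste_bin tip 0.77 [340.3, 162.7] [ 0.6338 -0.1017  0.1008] [ 0.6501 -0.1188  0.    ]
lever_pad tip 0.66 [333.8, 222.4] [ 0.4705 -0.0873  0.0628] [ 0.4706 -0.0874  0.062 ]
gap tip 0.89 [366.4, 175.9] [ 0.5971 -0.1737  0.1028] [ 0.6108 -0.1969  0.    ]
sachet_caddy tip 0.56 [155.1, 198.1] [0.5394 0.4219 0.0403] [0.5428 0.4307 0.    ]
sign_cookie tip 0.66 [262.7, 232.7] [0.4425 0.1118 0.0069] [0.4426 0.1117 0.    ]
sign_cookie tip 0.2 [336.3, 167.0] [ 0.6215 -0.09    0.1028] [ 0.6371 -0.1066  0.    ]
tape_roll tip 0.96 [190.7, 235.2] [ 0.4341  0.3227 -0.0012] [0.4341 0.3225 0.    ]
waste_bin sil 0.75 [344.0, 171.5] [ 0.4634 -0.2088  0.019   0.7199 -0.0206  0.1066]
   rect ((633.0663452148438, -116.46089935302734), (195.5551300048828, 188.37071228027344), 81.37013244628906)
bin_lid sil 0.74 [343.2, 160.7] [ 0.5442 -0.2075  0.0961  0.7185 -0.0227  0.1068]
   rect ((632.5804443359375, -116.45149993896484), (195.439453125, 187.47122192382812), 81.43785858154297)
lever_pad sil 0
[... 935 characters left out ...]
_bin sil 0.6 [275.5, 275.1] [ 0.4717 -0.2226  0.0131  0.7171 -0.0329  0.1042]
   rect ((634.1982421875, -117.3410873413086), (197.4626007080078, 188.7061309814453), 81.51233673095703)
bin_lid sil 0.93 [281.2, 265.3] [ 0.5436 -0.2172  0.0947  0.7192 -0.0295  0.1044]
   rect ((633.9376220703125, -117.30665588378906), (197.43923950195312, 187.17929077148438), 81.48458862304688)
lever_pad sil 0.71 [278.5, 277.2] [ 0.4735 -0.2226  0.0131  0.7185 -0.033   0.1042]
sachet_caddy sil 0.74 [238.8, 146.8] [0.5123 0.3615 0.0071 0.5761 0.4789 0.0726]
sign_cookie sil 0.79 [196.2, 213.0] [0.4247 0.079  0.0014 0.4593 0.1335 0.0726]
tape_roll sil 0.69 [197.2, 168.1] [0.394  0.2663 0.0024 0.4784 0.3604 0.0262]
```

View pics/top.png

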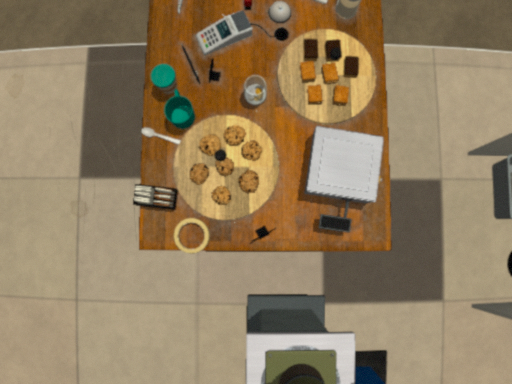

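View pics/side.png

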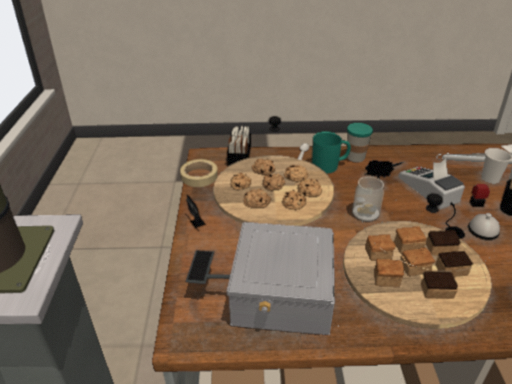

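The lid spans roughly px (308–383, 127–203) in the top view, with the pad at (336, 223). That puts the bin origin at about (0.646, -0.1195) with yaw -8.6°. The lid is still shut. I'm moving above the pad with the fingers shut.

```bash
python3 -m inch '[[[0,0,-8,0.034,-0.032,0.01,0],[0,0,-16,0.069,-0.064,0.02,0],[0,0,-24,0.103,-0.096,0.03,0],[0,0,-32,0.137,-0.129,0.04,0],[0,0,-40,0.171,-0.161,0.05,0],[0,0,-48,0.206,-0.193,0.06,0],[0,0,-55,0.24,-0.225,0.07,0],[0,0,-62.4,0.274,-0.257,0.08,0],[0,0,-62.4,0.309,-0.289,0.09,0],[0,0,-62.4,0.343,-0.322,0.1,0],[0,0,-62.4,0.377,-0.354,0.11,0],[0,0,-62.4,0.411,-0.386,0.12,0]]]'
python3 - <<'E'
from h import *
np.set_printoptions(precision=4,suppress=True)
o=manip.get_obs();M=R.from_quat(np.roll(o['eef_rot'],-1)).as_matrix();print(o['position'],o['wrist_force'],o['qpos'],'\n',M,manip.get_obs()['t'])
E
```

```text
t: 2.6
position: [0.4676, -0.0904, 0.1297]
eef_rot: [0.0, 0.758, 0.652, 0.0]
wrist_force: [0.9, -1.1, -0.6]
grip_width: -0.003
gripper_force: 0.0
[ 0.4676 -0.0904  0.1297] [ 0.8819 -1.0696 -0.6055] [ 0.2445  0.7181 -0.2416  2.111   0.4626  0.3614 -0.5253] 
 [[ 0.1493  0.9888  0.0008]
 [ 0.9888 -0.1493 -0.0004]
 [-0.0003  0.0009 -1.    ]] 2.6
```

```bash
python3 -m inch '[[[0,0,0,0,0,0.02,0],[0,0,0,0,0,0.035,0],[0,0,0,0,0,0.045,0],[0,0,0,0,0,0.052,0],[0,0,0,0,0.001,0.058,0],[0,0,0,0,0.003,0.064,0],[0,0,0,0,0.004,0.07,0],[0,0,0,0,0.005,0.076,0],[0,0,0,0,0.006,0.08,0],[0,0,0,0,0.007,0.084,0],[0,0,0,0,0.007,0.084,0],[0,0,0,0,0.007,0.084,0]]]'
python3 - <<'E'
from h import *
p=manip.read_camera('side');cv2.imwrite('pics/s2.png',p['color'][120:384,120:472,::-1].repeat(2,0).repeat(2,1))
E
```

```text
t: 3.8
position: [0.4738, -0.0936, 0.0467]
eef_rot: [0.001, 0.758, 0.652, 0.0]
wrist_force: [-0.7, 0.1, 10.6]
grip_width: -0.001
gripper_force: 4.9
```

View pics/s2.png

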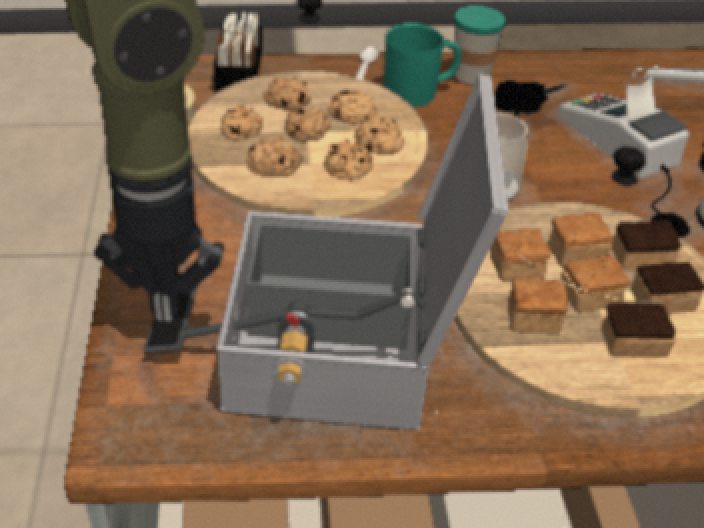

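The lid has tipped past upright, and the brass head (~(293,338)) and red pointer/mark (~(292,320)) now show. I'll press 4 mm further to be sure it's on the stop, then lift off.

```bash
python3 -m inch '[[[0,0,0,0,0,0.002,0],[0,0,0,0,0,0.004,0],[0,0,0,0,0,0.004,0],[0,0,0,0,0,0.004,0]]]'
python3 -m inch '[[[0,0,0,0,-0.002,-0.02,0],[0,0,0,0,-0.003,-0.05,0],[0,0,0,0,-0.005,-0.1,0],[0,0,0,0,-0.005,-0.13,0],[0,0,0,-0.03,-0.005,-0.14,0.4],[0,0,0,-0.07,0.02,-0.14,0.4],[0,0,0,-0.07,0.02,-0.14,0.4],[0,0,0,-0.07,0.02,-0.14,0.4]]]'
python3 - <<'E'
from h import *
np.set_printoptions(precision=4,suppress=True)
o=manip.get_obs();print(o['position'],o['grip_width'])
x=np.array([.9888,-.1495,0]);y=np.array([.1495,.9888,0]);O=np.array([.646,-.1195,0])
out=[]
for c in('side','top'):
    p=manip.read_camera(c)
    for l,z in(('bolt_head',.085),('mark',.09),('gap',.09),('lever_pad',.028),('waste_bin',0)):
        for d in manip.tip_of(p,l)[:2]:
            for W in(px2w(p,d['centre'],z),px2w(p,d['centre'])):
                if W is not None:print(c,l,d['score'],d['centre'],W,'bin',(W-O)@x,(W-O)@y,W[2])
    # wall rim points
    for nm,b in(('rimcorners',[(-.105,-.095,.09),(-.105,.095,.09),(.08,-.095,.09),(-.101,-.091,.09)]),('bolt',[(-.04,-.07,.085),(-.046,-.048,.09),(-.04,-.0525,.095)])):
        print(nm,w2px(p,[O+b_[0]*x+b_[1]*y+[0,0,b_[2]] for b_ in b]).round(1).tolist())
    if c=='side':
        im=p['color'][220:350,215:345,::-1];cv2.imwrite('pics/s3.png',cv2.resize(im,(600,600),interpolation=cv2.INTER_CUBIC))
    else:
        im=p['color'][115:245,285:415,::-1];cv2.imwrite('pics/t3.png',cv2.resize(im,(600,600),interpolation=cv2.INTER_CUBIC))
E
```

```text
t: 4.25
position: [0.474, -0.0936, 0.0458]
eef_rot: [0.002, 0.758, 0.652, 0.001]
wrist_force: [-5.7, 2.1, 46.6]
grip_width: 0.003
gripper_force: 23.3
t: 5.05
position: [0.4827, -0.167, 0.1818]
eef_rot: [0.0, 0.759, 0.651, -0.0]
wrist_force: [-0.5, -0.0, -0.4]
grip_width: 0.398
gripper_force: 0.0
[ 0.4827 -0.167   0.1818] 0.39801877726527407
side bolt_head 0.65 [263.7, 291.5] [ 0.5934 -0.187   0.085 ] bin -0.04192493732730375 -0.07463909096849188 0.08499999999999996
side bolt_head 0.65 [263.7, 291.5] [ 0.5933 -0.188   0.086 ] bin -0.041828363623431744 -0.07555746240367457 0.0860233872684234
side bolt_head 0.59 [288.8, 293.2] [ 0.638  -0.1927  0.085 ] bin 0.003028341625404575 -0.07352904971323636 0.08499999999999996
side bolt_head 0.59 [288.8, 293.2] [ 0.6466 -0.1247  0.0088] bin 0.0013302303652328363 -0.005025581796934727 0.008814259247796885
side mark 0.61 [262.9, 278.1] [ 0.5931 -0.159   0.09  ] bin -0.04644915476570004 -0.046932470260211925 0.08999999999999997
side mark 0.61 [262.9, 278.1] [ 0.5931 -0.1587  0.0897] bin -0.04647685790130999 -0.04667572116049473 0.08972957269749426
s
[... 1534 characters left out ...]
787  0.0851] bin -0.044102872060141324 -0.06652279432778664 0.08505326399418922
top lever_pad 0.87 [333.0, 222.4] [ 0.4718 -0.0903  0.028 ] bin -0.17665047305675452 0.0027825853673140322 0.028000000000000025
top lever_pad 0.87 [333.0, 222.4] [ 0.4718 -0.0903  0.0281] bin -0.17665749275249176 0.0028004581521880053 0.028122269874977013
top waste_bin 0.9 [339.0, 165.4] [ 0.6419 -0.1148  0.    ] bin -0.004740698449331277 0.004045699264091124 0.0
top waste_bin 0.9 [339.0, 165.4] [ 0.6401 -0.1128  0.0116] bin -0.00681326687093543 0.005699413615286873 0.01161569900129722
rimcorners [[374.4, 201.3], [307.1, 190.9], [382.2, 136.7], [373.2, 199.6]]
bolt [[368.2, 177.2], [360.6, 177.8], [362.9, 175.7]]
```

View pics/s3.png

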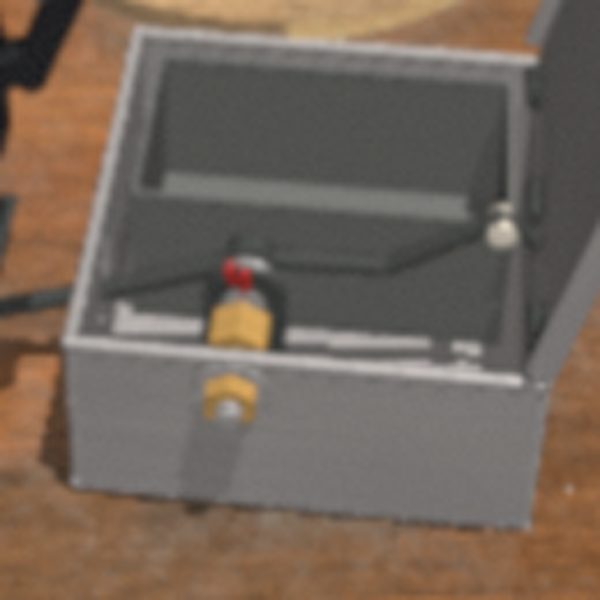

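View pics/t3.png

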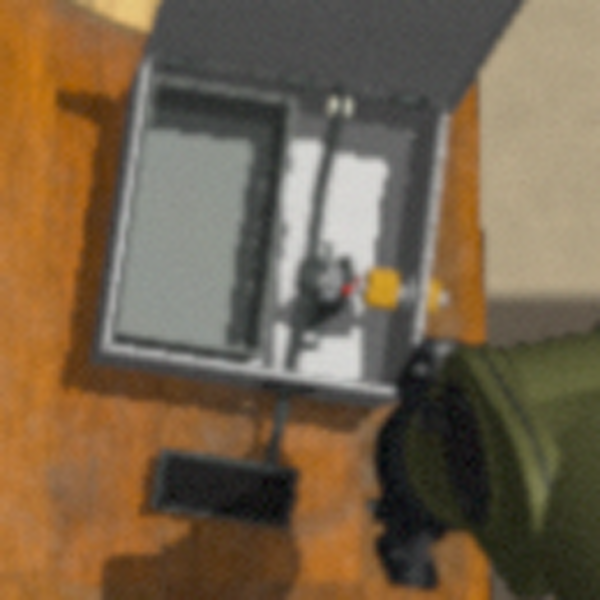

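The lid stays open with the lever down. The brass head is at crop (382,288) in the top view and about (240,325) in the side view. Next I'll locate the head from its colour and depth.

```bash
cat > brass.py <<'E'
from h import *
np.set_printoptions(precision=4,suppress=True)
x=np.array([.9888,-.1495,0]);y=np.array([.1495,.9888,0]);O=np.array([.646,-.1195,0]);B=np.array([x,y,[0,0,1]])
for c in('side','top'):
    p=manip.read_camera(c);hsv=cv2.cvtColor(p['color'],cv2.COLOR_RGB2HSV)
    for nm,m in(('brass',(hsv[...,0]>13)&(hsv[...,0]<30)&(hsv[...,1]>130)&(hsv[...,2]>110)),('red',((hsv[...,0]<8)|(hsv[...,0]>172))&(hsv[...,1]>140)&(hsv[...,2]>90))):
        X=(cloud(p,m)-O)@B.T
        k=(abs(X[:,0]+.04)<.035)&(X[:,1]>-.092)&(X[:,1]<-.03)&(X[:,2]>.05)&(X[:,2]<.12);X=X[k]
        if len(X):print(c,nm,len(X),'mean',X.mean(0),'p5/95',np.percentile(X,[5,95],axis=0))
        if nm=='red':
            v,u=np.nonzero(m&(p['z_map']>0));print(sorted(zip(u[k].tolist(),v[k].tolist())))
    if c=='top':
        Z=p['z_map']>0;X=(cloud(p,Z)-O)@B.T
        r=X[(X[:,2]>.084)&(X[:,2]<.096)&(abs(X[:,0])<.13)&(abs(X[:,1])<.11)]
        print('right rim y',np.median(r[(r[:,1]<-.08)&(r[:,0]>-.03)&(r[:,0]<.05),1]),'left',np.median(r[(r[:,1]>.08)&(abs(r[:,0])<.05),1]),'front x',np.median(r[(r[:,0]<-.09)&(abs(r[:,1])<.07),0]))
E
python3 brass.py
```

```text
side brass 89 mean [-0.0374 -0.0709  0.0843] p5/95 [[-0.0469 -0.0778  0.0808]
 [-0.028  -0.0633  0.0877]]
side red 18 mean [-0.0406 -0.0492  0.089 ] p5/95 [[-0.0444 -0.0522  0.0838]
 [-0.0366 -0.0469  0.0932]]
[(264, 277), (264, 278), (264, 279), (264, 280), (265, 278), (265, 279), (265, 280), (265, 281), (266, 279), (266, 280), (266, 281), (267, 279), (267, 280), (267, 281), (268, 279), (268, 280), (268, 281), (268, 282)]
top brass 54 mean [-0.04   -0.0687  0.0833] p5/95 [[-0.049  -0.0774  0.077 ]
 [-0.0295 -0.0601  0.0888]]
[]
right rim y -0.09134310314759816 left 0.09371476166271807 front x -0.1015070083437273
```

```bash
python3 -m inch '[[[0,0,0,0.002,0.04,0,0.52],[0,0,0,0.002,0.08,0,0.52],[0,0,0,0.002,0.116,0,0.52],[0,0,0,0.002,0.116,0.02,0.52],[0,0,0,0.002,0.116,0.04,0.52],[0,0,0,0.002,0.116,0.06,0.52],[0,0,0,0.002,0.116,0.06,0.52],[0,0,0,0.002,0.116,0.06,0.52]]]'
python3 - <<'E'
from h import *
o=manip.get_obs();print(o['qpos'])
x=np.array([.9888,-.1495,0]);y=np.array([.1495,.9888,0])
d=np.array([.5974,-.1819,.074])-o['position'];print('tool shift',d@y,d@x,-d[2])
p=manip.read_camera('side');cv2.imwrite('pics/s4.png',cv2.resize(p['color'][190:340,200:350,::-1],(600,600),interpolation=cv2.INTER_CUBIC))
E
```

```text
t: 6.55
position: [0.5977, -0.1806, 0.1221]
eef_rot: [-0.0, 0.758, 0.652, -0.0]
wrist_force: [0.0, 0.0, 0.3]
grip_width: 0.519
gripper_force: 0.0
[ 0.41217287  0.86882611 -0.35175229  1.66359725  0.42785018  0.68668517
 -0.30951993]
tool shift -0.0012964432723103034 -7.231716987126611e-05 0.04811134939982016
```

View pics/s4.png

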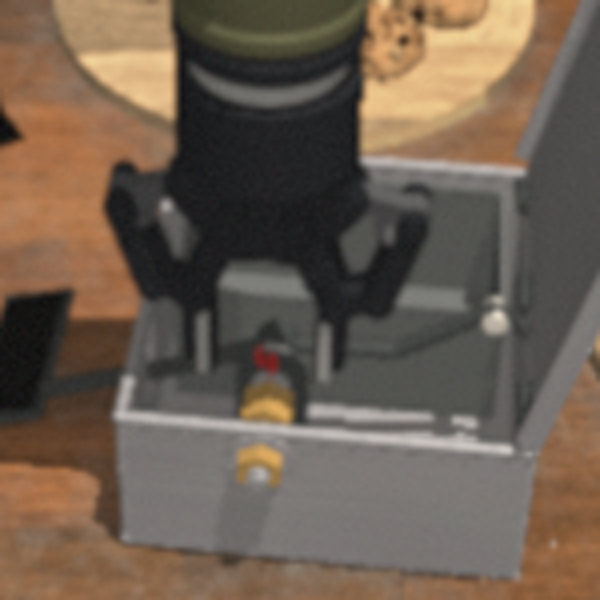

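The fingers at (203,340) and (325,345) straddle the head at (268,405). I'm descending and closing the gripper.

```bash
python3 -m inch '[[[0,0,0,-0.001,0,0.015,0.52],[0,0,0,-0.001,0,0.03,0.52],[0,0,0,-0.001,0,0.042,0.52],[0,0,0,-0.001,0,0.048,0.52],[0,0,0,-0.001,0,0.048,0.52],[0,0,0,-0.001,0,0.048,0],[0,0,0,-0.001,0,0.048,0],[0,0,0,-0.001,0,0.048,0],[0,0,0,-0.001,0,0.048,0],[0,0,0,-0.001,0,0.048,0],[0,0,0,-0.001,0,0.048,0]]]'
```

```text
t: 7.7
position: [0.5986, -0.1818, 0.0746]
eef_rot: [0.001, 0.758, 0.652, 0.001]
wrist_force: [3.2, -1.0, 1.4]
grip_width: 0.246
gripper_force: 59.6
```

```bash
python3 -m inch '[[[-3,0,0,0,0.001,0,0],[-6,0,0,0,0.001,0,0],[-9,0,0,0,0.001,0,0],[-12,0,0,0,0.001,0,0],[-15,0,0,0,0.001,0,0],[-18,0,0,0,0.001,0,0],[-20,0,0,0,0.001,0,0],[-20,0,0,0,0.001,0,0],[-20,0,0,0,0.001,0,0]]]'
cat > chk.py <<'E'
from h import *
import sys
np.set_printoptions(precision=4,suppress=True)
o=manip.get_obs();M=R.from_quat(np.roll(o['eef_rot'],-1)).as_matrix()
x=np.array([.9888,-.1495,0]);y=np.array([.1495,.9888,0])
print('lean',np.arctan2(M[:,2]@x,-M[2,2]),'side',M[:,2]@y,o['position'],o['wrist_force'],o['torque'],o['grip_width'],o['gripper_force'])
p=manip.read_camera('side');cv2.imwrite(sys.argv[1],cv2.resize(p['color'][245:310,235:300,::-1],(600,600),interpolation=cv2.INTER_CUBIC))
p=manip.read_camera('top');cv2.imwrite(sys.argv[1][:-4]+'t.png',cv2.resize(p['color'][145:210,335:400,::-1],(600,600),interpolation=cv2.INTER_CUBIC))
E
python3 chk.py pics/c1.png
```

```text
t: 8.6
position: [0.5982, -0.1817, 0.0744]
eef_rot: [0.111, 0.748, 0.648, 0.093]
wrist_force: [20.3, 1.0, 14.0]
grip_width: 0.247
gripper_force: 62.2
lean 0.28988476847109224 side -0.002118679404835302 [ 0.5982 -0.1817  0.0744] [20.2986  1.0192 14.0156] [ 0.109  -4.3649  0.0344] 0.24659011060487837 62.241255326007376
```

View pics/c1.png

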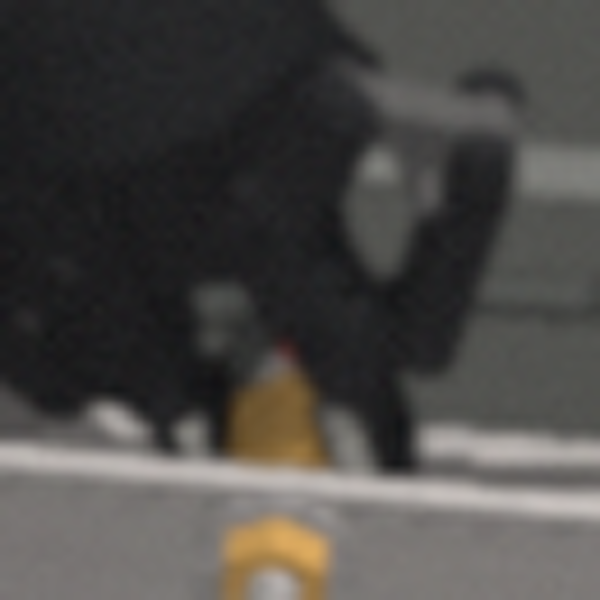

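The head turns with the grip, but the lean stops at 0.29 rad with 4.4 Nm at the wrist. Something on the front side is resisting. I'll check the clearance to the front wall from depth.

```bash
python3 - <<'E'
from h import *
np.set_printoptions(precision=3,suppress=True)
x=np.array([.9888,-.1495,0]);y=np.array([.1495,.9888,0]);O=np.array([.6473,-.119,0]);B=np.array([x,y,[0,0,1]])
o=manip.get_obs();print(o['qpos'],o['tau'])
for c in('side','top'):
    p=manip.read_camera(c);hsv=p['color'].max(2)
    X=(cloud(p,hsv<60)-O)@B.T
    X=X[(X[:,0]>-.16)&(X[:,0]<.06)&(X[:,1]>-.13)&(X[:,1]<-.0)&(X[:,2]>.06)&(X[:,2]<.25)]
    # tool frame relative coordinates
    M=R.from_quat(np.roll(o['eef_rot'],-1)).as_matrix()
    T=((X@B+O)-o['position'])@M
    for a in np.arange(-.13,.05,.01):
        k=(X[:,0]>=a)&(X[:,0]<a+.01)
        if k.sum()>3:
            i=np.argsort(X[k,2])[:3].mean() if 0 else np.argmin(X[k,2]);print(c,round(a,2),k.sum(),'low',X[k][i],'tool',T[k][i])
E
```

```text
[ 0.42   0.893 -0.316  1.958  1.48   0.218 -1.332] [  3.589 -34.766   1.221  13.471  -0.261   2.397  -1.134]
side -0.12 103 low [-0.111 -0.08   0.119] tool [-0.011 -0.056 -0.063]
side -0.11 193 low [-0.101 -0.072  0.094] tool [-0.002 -0.054 -0.036]
side -0.1 278 low [-0.091 -0.063  0.098] tool [ 0.007 -0.043 -0.037]
side -0.09 292 low [-0.085 -0.081  0.093] tool [-0.011 -0.039 -0.03 ]
side -0.08 319 low [-0.08  -0.081  0.093] tool [-0.011 -0.034 -0.029]
side -0.07 365 low [-0.063 -0.027  0.062] tool [ 0.042 -0.026  0.005]
side -0.06 388 low [-0.053 -0.048  0.069] tool [ 0.021 -0.014  0.001]
side -0.05 338 low [-0.049 -0.049  0.075] tool [ 0.021 -0.009 -0.004]
side -0.04 274 low [-0.033 -0.001  0.063] tool [0.069 0.003 0.013]
side -0.03 137 low [-0.021 -0.075  0.078] tool [-0.005  0.018  0.002]
side -0.02 116 low [-0.016 -0.069  0.075] tool [-0.     0.023  0.006]
side -0.01 114 low [-0.006 -0.001  0.06 ] tool [0.069 0.029 0.023]
top -0.13 7 low [-0.123 -0.057  0.129] tool [ 0.013 -0.064 -0.076]
top -0.12 12 low [-0.112 -0.056  0.124] tool [ 0.013 -0.055 -0.069]
top -0.11 28 low [-0.107 -0.034  0.062] tool [ 0.036 -0.068 -0.008]
top -0.1 16 low [-0.092 -0.021  0.061] tool [ 0.049 -0.053 -0.002]
top -0.09 22 low [-0.085 -0.023  0.06 ] tool [ 0.046 -0.048  0.   ]
top -0.08 27 low [-0.071 -0.024  0.06 ] tool [ 0.045 -0.034  0.004]
top -0.07 27 low [-0.068 -0.026  0.062] tool [ 0.043 -0.03   0.004]
top -0.06 30 low [-0.056 -0.045  0.063] tool [ 0.025 -0.019  0.006]
top -0.05 27 low [-0.05  -0.026  0.08 ] tool [ 0.043 -0.008 -0.009]
top -0.04 21 low [-0.032 -0.054  0.126] tool [ 0.015  0.022 -0.047]
top -0.03 15 low [-0.022 -0.061  0.1  ] tool [ 0.008  0.024 -0.02 ]
top -0.02 23 low [-0.018 -0.06   0.115] tool [ 0.009  0.032 -0.033]
top -0.01 12 low [-0.01  -0.056  0.128] tool [ 0.012  0.044 -0.043]
```

The outer finger knuckle is at bin (-0.101, -0.072, 0.094), resting on the front rim. I'll turn back, open, regrip 9 mm higher with the head nearer the fingertips, and turn about the bolt axis from there.

```bash
python3 -m inch '[[[5,0,0,0,0,0,0],[10,0,0,0,0,0,0],[15,0,0,0,0,0,0],[20,0,0,0,0,0,0],[20,0,0,0,0,0,0],[20,0,0,0,0,0,0]]]'
python3 -m inch '[[[0,0,0,0,0,0,0.45],[0,0,0,0,0,0,0.45],[0,0,0,0,0,-0.005,0.45],[0,0,0,0,0,-0.009,0.45],[0,0,0,0,0,-0.009,0.45],[0,0,0,0,0,-0.009,0],[0,0,0,0,0,-0.009,0],[0,0,0,0,0,-0.009,0],[0,0,0,0,0,-0.009,0],[0,0,0,0,0,-0.009,0]]]'
python3 -c "
from h import *
o=manip.get_obs();M=R.from_quat(np.roll(o['eef_rot'],-1)).as_matrix();print(M[:,2],o['torque'])"
```

```text
t: 9.4
position: [0.5984, -0.1817, 0.0743]
eef_rot: [-0.02, 0.757, 0.653, -0.019]
wrist_force: [23.2, -3.1, 30.7]
grip_width: 0.244
gripper_force: 67.6
t: 10.4
position: [0.598, -0.1824, 0.0758]
eef_rot: [-0.021, 0.757, 0.653, -0.02]
wrist_force: [35.1, -4.3, -19.1]
grip_width: 0.263
gripper_force: 59.4
[-0.05685449  0.00587079 -0.99836521] [-0.93808761 -7.63632495 -0.02669085]
```

```bash
python3 -m inch '[[[0,0,0,0,0,0,0.5],[0,0,0,0,0,0,0.5],[0,0,0,0,0,0,0.5],[0,0,0,0,0,0,0.5],[0,0,0,0,0,0,0.5]]]'
python3 -c "
from h import *
o=manip.get_obs();M=R.from_quat(np.roll(o['eef_rot'],-1)).as_matrix();print(M,o['torque'],o['qpos'],o['qd'])
p=manip.read_camera('side');cv2.imwrite('pics/d1.png',cv2.resize(p['color'][160:320,200:400,::-1],(750,600),interpolation=cv2.INTER_CUBIC))"
```

```text
t: 10.9
position: [0.589, -0.1811, 0.0742]
eef_rot: [-0.027, 0.756, 0.654, -0.027]
wrist_force: [19.0, -2.1, -13.2]
grip_width: 0.5
gripper_force: 10.4
[[ 0.14408074  0.98661503 -0.07636444]
 [ 0.98955403 -0.14402785  0.00622845]
 [-0.00485352 -0.07646414 -0.99706052]] [-0.23922994 -4.15988843 -0.02285052] [ 0.54861326  1.01129431 -0.63455518  1.62183354  0.74113351  0.85002157
 -0.55672646] [-0.00101081  0.00162663 -0.00103175  0.00111296 -0.00207594  0.00166451
  0.00169308]
```

View pics/d1.png

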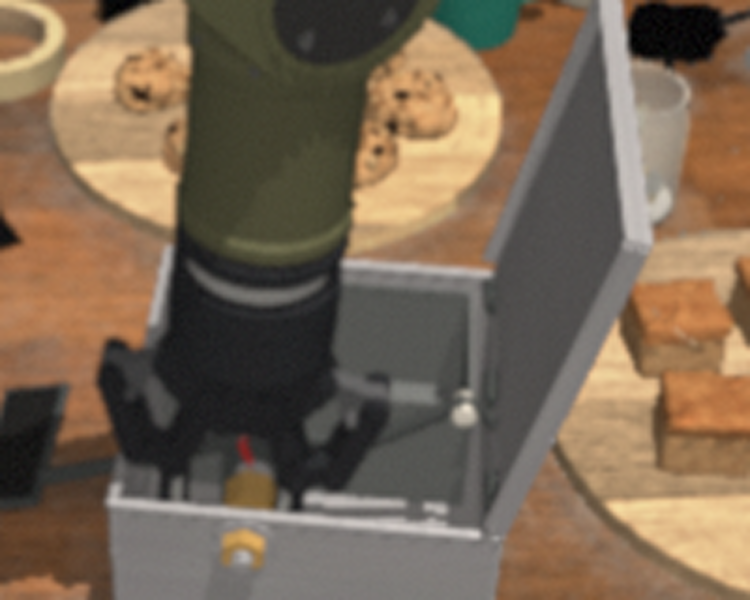

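The hand drifted about 9 mm to the front. The commanded pose was compromised by the wrist speed limit near q6≈0.2. The fingers are open and still straddle the head, with the red pointer at (245,447) upright. I'll recentre 9 mm higher.

```bash
python3 -m inch '[[[-1,0,0,0,0.004,-0.002,0.5],[-2,0,0,0,0.008,-0.004,0.5],[-3,0,0,0,0.011,-0.006,0.5],[-4,0,0,0,0.011,-0.008,0.5],[-4,0,0,0,0.011,-0.008,0.5],[-4,0,0,0,0.011,-0.008,0.5]]]'
cat > rel.py <<'E'
from h import *
np.set_printoptions(precision=4,suppress=True)
o=manip.get_obs();M=R.from_quat(np.roll(o['eef_rot'],-1)).as_matrix()
x=np.array([.9888,-.1495,0]);y=np.array([.1495,.9888,0])
d=np.array([.5982,-.1819,.083])-o['position']
print('lean',np.arctan2(M[:,2]@x,-M[2,2]),'roll',M[:,2]@y,'yaw',M[:,1]@y,'tool shift to target',M.T@d,o['wrist_force'],o['torque'],'q',o['qpos'])
E
python3 rel.py
```

```text
t: 11.55
position: [0.591, -0.1832, 0.0807]
eef_rot: [-0.007, 0.756, 0.654, -0.012]
wrist_force: [0.1, -0.2, 0.1]
grip_width: 0.498
gripper_force: 0.0
lean -0.02606089655587562 roll -0.010087317821888668 yaw 0.00569063077512636 tool shift to target [ 0.0023  0.0069 -0.0025] [ 0.0691 -0.2062  0.1389] [ 0.0428 -0.027   0.0182] q [ 0.551   0.9848 -0.6231  1.6643  0.7749  0.7866 -0.5911]
```

```bash
python3 -m inch '[[[-0.7,0.3,0,0.001,0.003,-0.001,0.5],[-1.5,0.6,0.3,0.002,0.007,-0.0025,0.5],[-1.5,0.6,0.3,0.002,0.007,-0.0025,0.5],[-1.5,0.6,0.3,0.002,0.007,-0.0025,0.5]]]'
python3 rel.py
```

```text
t: 11.95
position: [0.599, -0.1821, 0.0829]
eef_rot: [0.0, 0.758, 0.652, 0.001]
wrist_force: [0.2, 0.3, -0.6]
grip_width: 0.5
gripper_force: 0.0
lean 0.0010844939143578405 roll 0.0009925490735498287 yaw 0.0003199509730669928 tool shift to target [ 0.     -0.0008 -0.0001] [ 0.1947  0.3019 -0.5756] [0.0052 0.0043 0.0288] q [ 0.5544  0.9811 -0.6253  1.6656  0.7816  0.7606 -0.5999]
```

```bash
python3 -m inch '[[[0,0,0,0,0,0,0],[0,0,0,0,0,0,0],[0,0,0,0,0,0,0],[0,0,0,0,0,0,0],[0,0,0,0,0,0,0],[0,0,0,0,0,0,0]]]'
python3 rel.py
python3 -m inch '[[[-1,0,0,0,-0.0002,0,0],[-2,0,0,0,-0.0003,0,0],[-3,0,0,0,-0.0005,0,0],[-4,0,0,0,-0.0006,0,0],[-5,0,0,0,-0.0008,0,0],[-6,0,0,0,-0.0009,0,0],[-7,0,0,0,-0.0011,0.0001,0],[-8,0,0,0,-0.0013,0.0001,0],[-9,0,0,0,-0.0014,0.0001,0],[-10,0,0,0,-0.0016,0.0001,0],[-10,0,0,0,-0.0016,0.0001,0],[-10,0,0,0,-0.0016,0.0001,0]]]'
python3 rel.py
```

```text
t: 12.55
position: [0.5986, -0.1819, 0.0831]
eef_rot: [-0.0, 0.758, 0.652, 0.0]
wrist_force: [-2.6, -0.2, 4.2]
grip_width: 0.244
gripper_force: 59.4
lean 0.0001767535743615284 roll 0.0007387401622428229 yaw 0.0004890816634934296 tool shift to target [-0.     -0.0004  0.0001] [-2.6475 -0.2402  4.2243] [ 0.0114  0.6669 -0.0329] q [ 0.5544  0.9807 -0.6255  1.6662  0.7813  0.7613 -0.5999]
t: 13.75
position: [0.597, -0.1817, 0.0829]
eef_rot: [0.066, 0.755, 0.65, 0.057]
wrist_force: [-4.3, 0.6, 6.6]
grip_width: 0.237
gripper_force: 59.8
lean 0.17454304986310684 roll 0.0006549582175075668 yaw 0.0004452723942858574 tool shift to target [0.     0.0012 0.0001] [-4.2673  0.5501  6.5813] [ 0.1239  0.8782 -0.0195] q [ 0.5098  0.912  -0.4894  1.8463  0.9844  0.4446 -0.8229]
```

Lean is 0.175 rad with low force, so the turn is working. I'll continue more slowly.

```bash
python3 -m inch '[[[-0.6,0,0,0,-0.0001,0,0],[-1.2,0,0,0,-0.0002,0,0],[-1.8,0,0,0,-0.0003,0,0],[-2.4,0,0,0,-0.0004,0,0],[-3,0,0,0,-0.0005,0,0],[-3.6,0,0,0,-0.0006,0,0],[-4.2,0,0,0,-0.0007,0,0],[-4.8,0,0,0,-0.0008,0,0],[-5.4,0,0,0,-0.0008,0,0],[-6,0,0,0,-0.0009,0,0],[-6,0,0,0,-0.0009,0,0],[-6,0,0,0,-0.0009,0,0]]]'
python3 rel.py
```

```text
t: 14.95
position: [0.5961, -0.1816, 0.0826]
eef_rot: [0.105, 0.75, 0.646, 0.091]
wrist_force: [-4.8, 0.2, 7.3]
grip_width: 0.239
gripper_force: 59.9
lean 0.2793824277505154 roll 0.000463657969635663 yaw 0.0007687454253171886 tool shift to target [-0.      0.0022  0.0002] [-4.7569  0.2124  7.3416] [ 0.0684  0.929  -0.0344] q [ 0.3636  0.8675 -0.2172  1.9556  1.2339  0.1468 -1.1152]
```

```bash
python3 -m inch '[[[-0.4,0,0,0,-0.0001,0,0],[-0.8,0,0,0,-0.0001,0,0],[-1.2,0,0,0,-0.0002,0,0],[-1.6,0,0,0,-0.0003,0,0],[-2,0,0,0,-0.0003,0,0],[-2.4,0,0,0,-0.0004,0,0],[-2.8,0,0,0,-0.0004,0,0],[-3.2,0,0,0,-0.0005,0,0],[-3.6,0,0,0,-0.0006,0,0],[-4,0,0,0,-0.0006,0,0],[-4,0,0,0,-0.0006,0,0],[-4,0,0,0,-0.0006,0,0]]]'
python3 rel.py; python3 chk.py pics/e1.png
```

```text
t: 16.15
position: [0.5956, -0.1815, 0.0825]
eef_rot: [0.131, 0.747, 0.642, 0.114]
wrist_force: [-5.4, 0.2, 7.6]
grip_width: 0.244
gripper_force: 59.9
lean 0.34963416621963683 roll 0.0016550280943135058 yaw -0.0003051001492880816 tool shift to target [-0.      0.0027  0.0004] [-5.4445  0.2303  7.567 ] [0.0926 1.0513 0.007 ] q [ 0.4714  0.8868 -0.3877  2.0144  1.8773  0.2666 -1.7198]
lean 0.34963416621963683 side 0.0016550280943135058 [ 0.5956 -0.1815  0.0825] [-5.4445  0.2303  7.567 ] [0.0926 1.0513 0.007 ] 0.24362228138651196 59.90011572372168
```

View pics/e1.png

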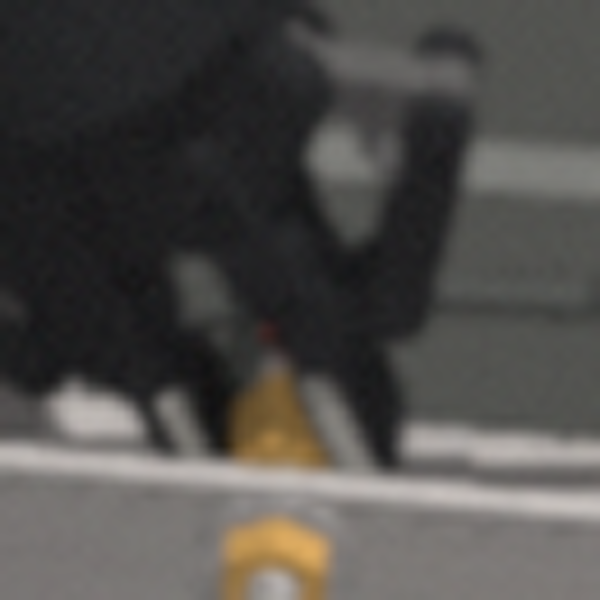

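Lean is 0.3496 rad with the pads flush on the head. Only a merged red spot at (265,332) is visible, so I'll compare its position with the projected mark and pointer.

```bash
python3 - <<'E'
from h import *
np.set_printoptions(precision=4,suppress=True)
x=np.array([.9888,-.1495,0]);y=np.array([.1495,.9888,0]);O=np.array([.6473,-.1185,0])
wb=lambda b:O+b[0]*x+b[1]*y+np.array([0,0,b[2]])
for c in('side','top'):
    p=manip.read_camera(c);a=p['color'].astype(int);m=(a[...,0]-np.maximum(a[...,1],a[...,2])>25)&(a[...,0]>1.6*a[...,1])&(a[...,0]>1.6*a[...,2])
    u0,v0=w2px(p,[wb((-.043,-.05,.09))])[0];print(c,'ref',u0,v0)
    v,u=np.nonzero(m);k=(abs(u-u0)<10)&(abs(v-v0)<10)
    print([(int(i),int(j),a[j,i].tolist()) for i,j in zip(u[k],v[k])])
    print('mark',w2px(p,[wb((-.046,-.048,.09))]).round(1))
    for t in(0,.2,.3,.35,.4):print(t,'base..tip',w2px(p,[wb((-.04-r*np.sin(t),-.055,.074+r*np.cos(t))) for r in(.013,.021)]).round(1).tolist())
E
```

```text
side ref 265.275214974552 279.06088420130413
[]
mark [[263.8 278.1]]
0 base..tip [[266.6, 282.3], [266.6, 279.3]]
0.2 base..tip [[265.2, 282.3], [264.4, 279.3]]
0.3 base..tip [[264.5, 282.4], [263.2, 279.4]]
0.35 base..tip [[264.2, 282.4], [262.7, 279.4]]
0.4 base..tip [[263.8, 282.5], [262.2, 279.5]]
top ref 361.10320682699205 176.41907816838884
[(359, 177, [125, 72, 72]), (360, 177, [118, 55, 53]), (361, 177, [104, 57, 55]), (359, 178, [98, 55, 50]), (360, 178, [98, 48, 45])]
mark [[360.3 177.4]]
0 base..tip [[362.8, 175.8], [363.4, 175.4]]
0.2 base..tip [[362.6, 176.7], [363.1, 176.9]]
0.3 base..tip [[362.5, 177.2], [363.0, 177.6]]
0.35 base..tip [[362.5, 177.4], [362.9, 178.0]]
0.4 base..tip [[362.5, 177.6], [362.9, 178.4]]
```

```bash
python3 - <<'E'
from h import *
np.set_printoptions(precision=1,suppress=True)
ims=[]
for c,(u,v) in(('side',(266,286)),('top',(363,178))):
    a=np.mean([manip.read_camera(c)['color'].astype(float) for _ in range(8)],0)[v-15:v+15,u-15:u+15,::-1]
    ims.append(cv2.resize(np.clip(a*1.5,0,255).astype(np.uint8),(400,400),interpolation=cv2.INTER_CUBIC))
    r=a[...,2]-a[...,:2].max(2)  # redness
    g=np.abs(a[...,1]-a[...,0]);r=np.where((r>12)&(g<14),r,0);vv,uu=np.nonzero(r)
    print(c,[(int(i)+u-15,int(j)+v-15,round(r[j,i])) for i,j in zip(uu,vv)])
cv2.imwrite('pics/f.png',np.hstack(ims))
E
python3 rel.py
```

```text
side [(263, 280, 16), (264, 280, 17), (263, 281, 16), (264, 281, 17), (266, 285, 14)]
top [(359, 176, 18), (360, 176, 22), (361, 176, 16), (359, 177, 53), (360, 177, 65), (361, 177, 47), (362, 177, 31), (363, 177, 14), (359, 178, 44), (360, 178, 52), (361, 178, 41), (362, 178, 40), (363, 178, 25), (359, 179, 12), (360, 179, 13), (362, 179, 17), (363, 179, 13)]
lean 0.3495272755799084 roll 0.001356644677773597 yaw -0.00010269739266813462 tool shift to target [-0.      0.0027  0.0004] [-5.1637  0.3448  7.3693] [ 0.028   1.0397 -0.0944] q [ 0.4709  0.8867 -0.3872  2.0144  1.8772  0.2666 -1.7198]
```

View pics/f.png

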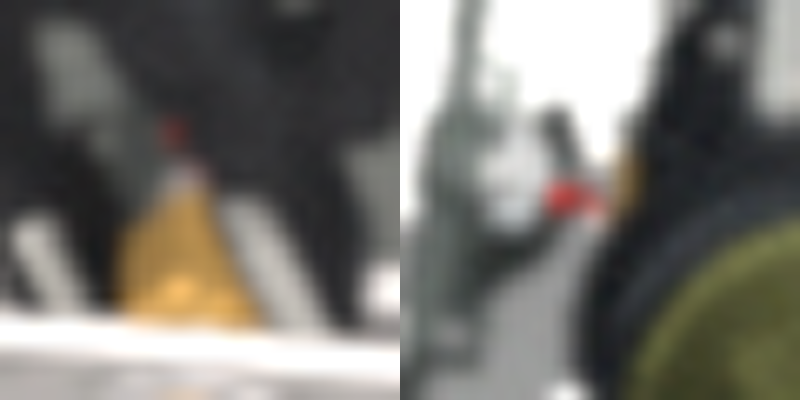

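In the top view the pointer (362.6, 178) lies in line with the mark (360, 177.4), as projected for 0.35 rad. The grip is firm at 60 N, the lid is open, and the forces are small and steady. Handing in.

```bash
python3 -c "
from cell import manip
o=manip.get_obs();print(o['t'],o['gripper_force']);print(manip.finish_job())"
```

```text
17.15 59.90214300574735
the job is handed in; nothing more can be done
None
```

The lever is down at its stop and the lid stays open; the bolt head is held at about 0.35 rad with its pointer on the red mark as closely as the cameras show (about ±0.05 rad), gripped at 60 N, and the job was handed in at 17 s; the first turn put a finger knuckle against the bin's front rim (about 25 N at the wrist), so I let go and gripped again 9 mm higher.

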